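# Roll a mailing tube home against the sprung stop

## Robot

A 7-joint arm with a two-finger parallel gripper is mounted at the origin on the work surface. World frame = base frame: x ahead of the robot, y to its left, z up, the work surface at z = 0. Lengths are in m, angles in rad, forces in N, time in s.
With the tool pointing down it reaches from about 0.425 to 0.95 m from the base axis. Payload 4.7 kg.
Tool frame: the origin (TCP) lies between the finger pads; the fingertips stand 25 mm ahead of it and the grasp point (between the pads) lies 6 mm ahead of it; z points along the fingers, y is the line along which they close (so a half turn about z gives the same grasp; the last joint's range is limited). The gripper opens to 85 mm and grips with 20 to 120 N. Pads are 22 mm wide; open, the fingers measure 114 mm over their backs; the gripper's body (76 mm by 85 mm) begins 54 mm behind the grasp point. The pads swing forward as they close: fully open they stand 13 mm farther back than shut.
Start: joints at [1.202, 0.469, -0.049, 1.532, 0.024, 1.141, -0.082], TCP at [0.225, -0.636, 0.256] pointing down, gripper open.
Joint ranges: [-2.59, 2.59], [-0.33, 1.99], [-1.39, 1.29], [0.1, 2.45], [-1.04, 4.18], [0.21, 1.99], [-2.66, 2.66]. Speed limits (rad/s): [2.57, 2.57, 3.14, 3.14, 3.14, 3.14, 3.14].

## Interface

Orientations are given as a 3x3 rotation matrix whose columns are the frame's x, y, z axes.
In Python, from rig import * gives the robot as it stands. Calls block until the motion is done:
- movep(position, orientation): joint-space move of the TCP to a pose.
- move_l(position, attitude=None, feed=0.15, until_force=None): straight line of the TCP; attitude=None keeps the orientation; feed is the mean speed in m/s. With until_force (N) it stops when the force on the tool has changed by that much, and returns True; else False.
- move_joints(angles): joint-space move.
- command_gripper(opening, newtons=None): finger opening in m; newtons is the grip in N (None keeps the last); returns when the fingers have stopped.
- sleep(seconds).
- inverse_kinematics(position, orientation): joint angles nearest the present ones, or None.
- sense(): the state.
- camera(name): name is "scene" or "side" or "wrist"; returns (picture, depth): 400x640x3 uint8, red, green, blue; 400x640 float32, m along the optical axis (not along the pixel's ray), 0 where there is no reading.
- camera_params(name): a dict with "K" (3x3 intrinsics, pixels), "dist" ([k1, k2, p1, p2, k3] as OpenCV has them; the pictures are not rectified), "position" and "rotation" of the camera in the world; the wrist camera has in their place "tool_from_camera" (4x4, takes a point from camera to tool coordinates, whose origin is the TCP and whose axes are the flange's). Camera axes: x right, y down, z forward; pixel columns grow to the right and rows downward; lengths in m; the calibration is good to about 2 mm. A picture is of the moment at which its call begins: read the wrist's pose just before it. camera_params takes no time and is no camera call.
A pose or a line that the arm cannot do raises Unreachable and nothing moves.
- finish_job(): hands the job in; it is judged then, once.
The state is a dict: "time_s": time; "joint_pos": joint angles; "qd": joint speeds; "joint_efforts": joint torques, N m; "position": TCP position; "tcp_rot": TCP orientation; "wrist_force": force on the tool from outside, world axes, zero at the start; "ft_torque": the same for the moment, N m; "finger_gap": finger opening in m; "gripper_force": force on a finger pad.
Only numpy, scipy, OpenCV 4.12 (cv2) and the standard library are available. Lean on these libraries where they do the work, as an engineer would, in place of code of your own. Each camera call takes 0.05 s, during which the arm holds its last target. There are 200 camera calls.

## Task

Take the red paddle from its black holder and use it to roll the mailing tube gently along the blue track, over the low yellow rib, until it meets the orange sprung bumper; keep it pressed there steadily with about 5 N for one to two seconds, never pushing it harder than 12 N, so that the station registers it. Leave the tube lying square across the track beside the bumper, beyond the rib and stand the paddle back upright in its holder. Do not touch the tube with the gripper, do not lift it out of the track, and leave everything else on the table alone.

Things in the scene. Friction and masses are not known exactly. Their poses are not given: they have to be found in the camera images.
- track: blue straight track fixed on the table, 390 long (x) x 200 wide (y); origin at table level under its middle. Flat bed 30 above the table. +x is the rolling direction, towards the bumper. Aluminium side rails leave a channel 180 wide and stand 35 above the bed; a cleat 12 high, its inner face at x = -187, closes the near end
- rib (a point): middle of the yellow rib, on the bed (x = 75 in the track's frame), axes as the track's. The round-topped rib lies across the bed and stands 1.5 proud of it: rolling the tube over it takes 1 to 5 N at the paddle. Beyond it the bed is flat again as far as the bumper. Rolling drag soon stops a slowly moving tube; rubbing takes up to 2.5 N of the push before it reaches the bumper
- backstop: steel bracket across the far end of the track; origin on the bed at the foot of its front face (x = 178 in the track), axes as the track's. Before it hangs an orange bumper plate, 150 wide, 10 to 46 above the bed, sprung and damped: 2.5 N per mm, 4 mm of travel, then solid. Its clamp setting is not measured: the bumper's face stands 20 to 55 before this origin (to -x). See it or find it by feel
- tube_center (a point): centre of the cardboard mailing tube with white rounded ends, 50 diameter, 170 long overall (the middle 120 is straight), 0.13 to 0.25 kg; it starts on the flat bed with its centre 25 above the bed, its axis (local y) across the track; its other axes turn as it rolls
- paddle_grip (a point): middle of the paddle's wooden handle, the place to grasp, 72 above the blade's lower edge; z up. Handle 22 (x) x 28 (y), 54 tall, from 44 to 98 above the lower edge. Below it the red nylon blade: 10 thick (x), 100 wide (y), 45 tall, flat faces to +x and -x. Same front and back, 0.15 kg, starts upright in the holder
- holder: black slotted block fixed on the table, 54 (x) x 128 (y) x 34 tall; origin at table level under its middle. Slot 16 wide (x) and 108 long (y), open at the top, its floor 6 above the table; the paddle's blade stands in it, paddle x along holder x, the handle middle 78 above the table
- parcel_large: bystander: cardboard parcel 110 x 160 x 100 tall; origin under its middle
- parcel_small: bystander: cardboard parcel 110 x 150 x 60 tall; origin under its middle
- spare_tube: bystander: another mailing tube, standing on end, 50 diameter, 170 tall; origin under its middle
- tape_gun: bystander: desk tape dispenser 100 x 60 x 85 tall; origin under its middle
- tape_roll: bystander: roll of brown packing tape lying flat, 90 diameter, 48 tall; origin under its middle
- pen_cup: bystander: blue cup with pens, 72 diameter, 130 tall with the pens; origin under its middle
Mind the look-alikes: they are no part of the job. Of the things shaped like the part that bears paddle_grip, the red one is meant.

How it is judged:
By the outcome, as a careful person would: the job done as asked, in the order asked, and still so for the second after the job is handed in, with the robot touching nothing.
It also fails if it takes over 72 s, if anything falls off the work surface, if the arm or the gripper's body presses on something with over 40 N, if the wrist force passes 120 N, or if a joint passes its speed limit or range.

## Working session

There is one attempt and no reset: what is moved stays moved. The work goes in short steps, each a Python script; the robot and the scene stay as the last script left them, time stands still between calls to the robot, and variables do not carry over. Pictures are saved under pics/ and viewed, at most 10 in all, crops included, and the job is handed in when it is done.

```bash
ls; mkdir -p pics; python3 - <<'E'
from rig import *
import cv2, numpy as np
for n in ("scene","side"):
    p,d=camera(n); cv2.imwrite(f"pics/{n}0.png",p[:,:,::-1]); np.savez(f"{n}0.npz",p=p,d=d)
    print(n,camera_params(n), (d>0).mean())
print(camera_params("wrist")); s=sense(); print(s["time_s"],s["tcp_rot"])
E
```

```text
pics
scene {'K': array([[454.57738761,   0.        , 322.94307374],
       [  0.        , 454.57738761, 199.04166506],
       [  0.        ,   0.        ,   1.        ]]), 'dist': array([-0.10856693,  0.        ,  0.        ,  0.        ,  0.        ]), 'position': array([1.20365441, 0.1121334 , 0.9328133 ]), 'rotation': array([[ 0.0751502 ,  0.78628675, -0.61327449],
       [ 0.99717021, -0.06049468,  0.04463152],
       [-0.00200667, -0.61489311, -0.78860791]])} 0.9961015625
side {'K': array([[382.50187659,   0.        , 312.13565814],
       [  0.        , 382.50187659, 199.6214939 ],
       [  0.        ,   0.        ,   1.        ]]), 'dist': array([-0.09481721,  0.        ,  0.        ,  0.        ,  0.        ]), 'position': array([0.32969211, 0.92046832, 0.85315344]), 'rotation': array([[-0.96616247, -0.18428639,  0.18046777],
       [-0.25791497,  0.68168407, -0.68467999],
       [ 0.0031552 , -0.70805745, -0.70614778]])} 0.99596875
{'K': array([[294.48783844,   0.        , 318.37006359],
       [  0.        , 294.48783844, 197.13059016],
       [  0.        ,   0.        ,   1.        ]]), 'dist': array([-0.05633806,  0.        ,  0.        ,  0.        ,  0.        ]), 'tool_from_camera': array([[ 1.97043869e-03, -9.46564485e-01, -3.22508595e-01,
         8.28014422e-02],
       [ 9.99998010e-01,  1.76464707e-03,  9.30463639e-04,
         2.30722284e-04],
       [-3.11629986e-04, -3.22509787e-01,  9.46566078e-01,
        -1.17523298e-01],
       [ 0.00000000e+00,  0.00000000e+00,  0.00000000e+00,
         1.00000000e+00]])}
0.1 [[ 9.42824817e-01  3.33288100e-01 -6.37440864e-04]
 [ 3.33288707e-01 -9.42823328e-01  1.67642693e-03]
 [-4.22609710e-05 -1.79302875e-03 -9.99998392e-01]]
```

View pics/scene0.png

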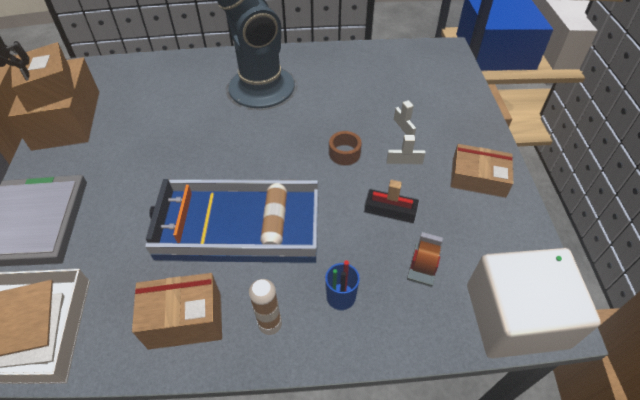

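View pics/side0.png

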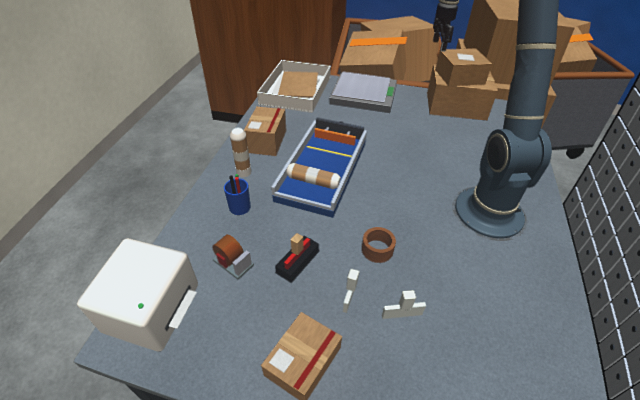

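Scene picture: the track is centred near (235,218), with the bumper at its left end (182,212), the rib at (207,218) and the tube at (274,215). Candidates for the paddle are the red one in the black holder at (393,200), a white one at (405,117) and a white one at (407,152). The description picks the red one at (393,200), which the side view shows at (297,250).

```bash
cat > h.py <<'E'
import numpy as np, cv2
def rays(cp,px,T=None):
    px=np.asarray(px,float).reshape(-1,1,2)
    n=cv2.undistortPoints(px,cp["K"],cp["dist"]).reshape(-1,2)
    d=np.c_[n,np.ones(len(n))]
    R,o=(cp["rotation"],cp["position"]) if T is None else (T[:3,:3],T[:3,3])
    return o,d@R.T
def plane(cp,px,z,T=None):
    o,d=rays(cp,px,T); return o+d*((z-o[2])/d[:,2])[:,None]
def tri(o1,d1,o2,d2):
    A=[];b=[]
    for o,d in((o1,d1),(o2,d2)):
        d=d/np.linalg.norm(d);P=np.eye(3)-np.outer(d,d);A.append(P);b.append(P@o)
    x=np.linalg.lstsq(np.vstack(A),np.hstack(b),rcond=None)[0]
    return x, np.linalg.norm(np.vstack(A)@x-np.hstack(b))
def wristT(cp,s):
    T=np.eye(4);T[:3,:3]=s["tcp_rot"];T[:3,3]=s["position"];return T@cp["tool_from_camera"]
R_=[(0,8,140,70),(172,180,140,70)]
def mask(p,lo,hi):
    return cv2.inRange(cv2.cvtColor(p,cv2.COLOR_RGB2HSV),lo,hi)
def red(p): return mask(p,(0,190,90),(5,255,255))|mask(p,(172,190,90),(180,255,255))
def yellow(p): return mask(p,(21,130,130),(32,255,255))
def orange(p): return mask(p,(6,200,140),(14,255,255))
def blue(p): return mask(p,(105,150,40),(125,255,255))
def white(p): return mask(p,(0,0,200),(180,60,255))
def biggest(m,roi=None):
    if roi is not None:
        k=np.zeros_like(m);x0,y0,x1,y1=roi;k[y0:y1,x0:x1]=255;m=m&k
    c=cv2.findContours(m,cv2.RETR_EXTERNAL,cv2.CHAIN_APPROX_NONE)[0]
    return max(c,key=cv2.contourArea) if c else None
E
python3 - <<'E'
from rig import camera_params
from h import *
rois={"scene":{"red":(360,175,425,225),"yellow":(190,180,225,255),"orange":(165,175,200,250),"blue":(150,180,325,260)},
"side":{"red":(265,225,330,285),"yellow":(295,135,365,165),"orange":(305,115,365,150),"blue":(265,115,370,215)}}
zz={"red":.045,"yellow":.0315,"orange":.06,"blue":.03}
for n in rois:
    z=np.load(n+"0.npz");p=z["p"];d=z["d"];cp=camera_params(n)
    for k,r in rois[n].items():
        c=biggest(globals()[k](p),r)
        if c is None: print(n,k,None);continue
        rc=cv2.minAreaRect(c); b=cv2.boxPoints(rc)
        print(n,k,cv2.contourArea(c),np.round(rc[0]),np.round(rc[1]),"\n",plane(cp,np.vstack([[rc[0]],b]),zz[k]).round(3).tolist())
a=np.load("scene0.npz")["p"][90:230,340:460];b=np.load("side0.npz")["p"][210:350,250:440]
im=np.hstack([cv2.resize(a,None,fx=3,fy=3),cv2.resize(b,(400,420))[:, :400]])
cv2.imwrite("pics/crop1.png",im[:,:,::-1])
E
```

```text
scene red 0.0 [408. 201.] [0. 0.] 
 [[0.536, 0.372, 0.045], [0.536, 0.372, 0.045], [0.536, 0.372, 0.045], [0.536, 0.372, 0.045], [0.536, 0.372, 0.045]]
scene yellow 71.0 [207. 218.] [ 3. 50.] 
 [[0.538, -0.126, 0.031], [0.609, -0.135, 0.031], [0.46, -0.122, 0.031], [0.462, -0.116, 0.031], [0.61, -0.129, 0.032]]
scene orange None
scene blue 2494.5 [235. 217.] [50. 58.] 
 [[0.541, -0.056, 0.03], [0.456, -0.135, 0.03], [0.467, 0.015, 0.03], [0.619, 0.015, 0.03], [0.609, -0.122, 0.03]]
side red 28.0 [290. 258.] [ 3. 12.] 
 [[0.537, 0.361, 0.045], [0.547, 0.374, 0.045], [0.534, 0.342, 0.045], [0.527, 0.347, 0.045], [0.54, 0.379, 0.045]]
side yellow 5.0 [329. 151.] [44.  1.] 
 [[0.547, -0.124, 0.031], [0.626, -0.129, 0.031], [0.627, -0.134, 0.031], [0.469, -0.121, 0.032], [0.469, -0.115, 0.031]]
side orange 0.0 [328. 131.] [0. 0.] 
 [[0.567, -0.201, 0.06], [0.567, -0.201, 0.06], [0.567, -0.201, 0.06], [0.567, -0.201, 0.06], [0.567, -0.201, 0.06]]
side blue 777.5 [323. 160.] [50. 21.] 
 [[0.554, -0.072, 0.03], [0.639, -0.036, 0.03], [0.649, -0.151, 0.03], [0.467, -0.109, 0.03], [0.468, -0.001, 0.03]]
```

View pics/crop1.png

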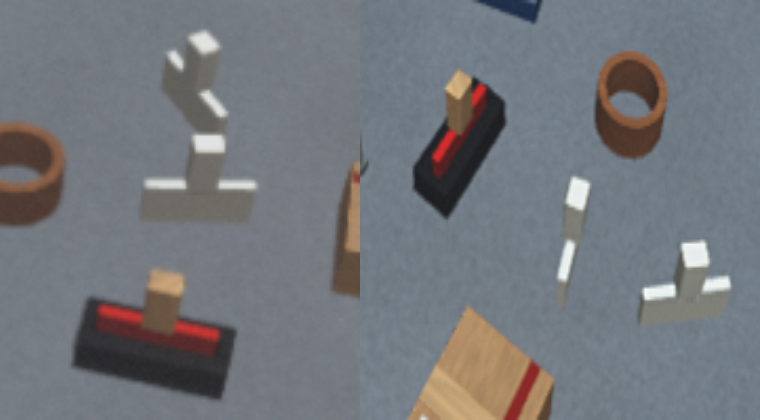

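The crop confirms the choice: the red blade stands in the black holder under a plain wooden handle, and both look-alikes are all white and free-standing. Next come close wrist views of the track and holder.

```bash
python3 - <<'E'
from rig import *
from h import *
cp=camera_params("wrist")
A=np.array([[1,0,0],[0,-1,0],[0,0,-1.]])
def B(s): return np.array([[0,s,0],[s,0,0],[0,0,-1.]])
def shot(n):
    s=sense();p,d=camera("wrist");np.savez(n+".npz",p=p,T=wristT(cp,s));cv2.imwrite(f"pics/{n}.png",p[:,:,::-1])
movep([.54,-.12,.33],A);shot("w1")
move_l([.54,.02,.33],feed=.2);shot("w2")
for s in(1,-1): print(s,inverse_kinematics([.54,.36,.2],B(s)))
print(inverse_kinematics([.54,-.1,.15],A),inverse_kinematics([.54,-.1,.15],-A*[[1],[1],[-1]] if 0 else A@np.diag([-1,-1,1])))
movep([.54,.33,.30],A);shot("w3")
move_l([.54,.39,.30],feed=.2);shot("w4")
print(sense()["time_s"])
E
python3 - <<'E'
import cv2,numpy as np
a=cv2.imread("pics/w2.png");b=cv2.imread("pics/w3.png")
cv2.imwrite("pics/w23.png",cv2.resize(np.vstack([a,b]),(480,600)))
E
```

```text
1 [-0.14331254  0.58861213 -0.748353    1.62800019  0.43778548  1.09983023
 -1.01019114]
-1 [ 0.07393723  0.78181018 -1.18055469  1.61595668  0.75187355  1.26632552
  1.8967329 ]
[ 0.39355889  0.41203147 -0.36394781  1.92531953  0.19300489  0.8378563
 -1.64307589] [ 0.93729066  0.69426041 -1.1774607   1.89738556  0.73844396  1.0714905
  1.02136404]
4.975
```

View pics/w23.png

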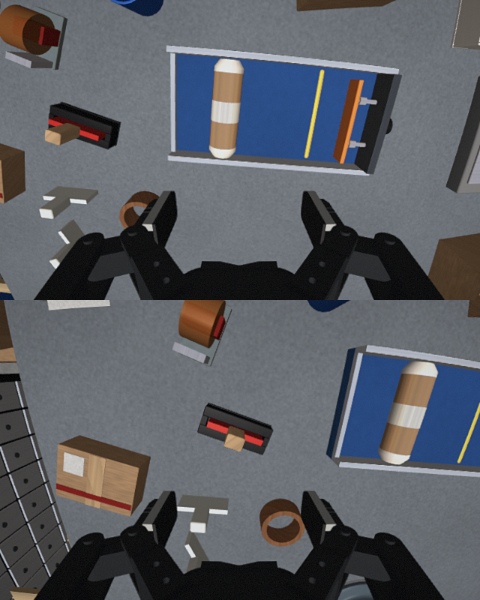

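The upper half shows the track from above with the tube at about (226,108), the rib at (315,113) and the bumper at (352,122). The lower half shows the holder at (235,428) with the red blade and the wooden handle on top. Now I'll measure.

```bash
python3 - <<'E'
from rig import camera_params
from h import *
cp=camera_params("wrist")
S={n:np.load(n+".npz") for n in("w1","w2","w3","w4")}
hsv=lambda n,u,v: cv2.cvtColor(S[n]["p"],cv2.COLOR_RGB2HSV)[v,u]
for nm,n,u,v in [("rib","w2",422,140),("orange","w2",468,165),("orangeface","w2",461,170),("red","w3",280,165),("red2","w3",345,182),("handle","w3",315,178),("handletop","w3",310,188),("holder","w3",275,182),("bed","w2",360,150),("rail","w2",380,74),("tubewhite","w2",302,145),("cap","w2",305,85),("table","w3",200,150)]: print(nm,hsv(n,u,v))
E
python3 - <<'E'
import cv2,numpy as np
a=cv2.imread("pics/w3.png")[120:220,240:390];b=cv2.imread("pics/w4.png")[120:220,290:440]
cv2.imwrite("pics/c34.png",cv2.resize(np.vstack([a,b]),None,fx=3,fy=3,interpolation=cv2.INTER_CUBIC))
E
```

```text
rib [ 25 165 232]
orange [ 16 174 224]
orangeface [ 11 201 103]
red [  1 183 215]
red2 [  1 217  67]
handle [ 15 114  83]
handletop [ 16  96 193]
holder [105  24 129]
bed [109 176 133]
rail [107  12 192]
tubewhite [ 18   6 210]
cap [ 42   6 229]
table [107  19 122]
```

View pics/c34.png

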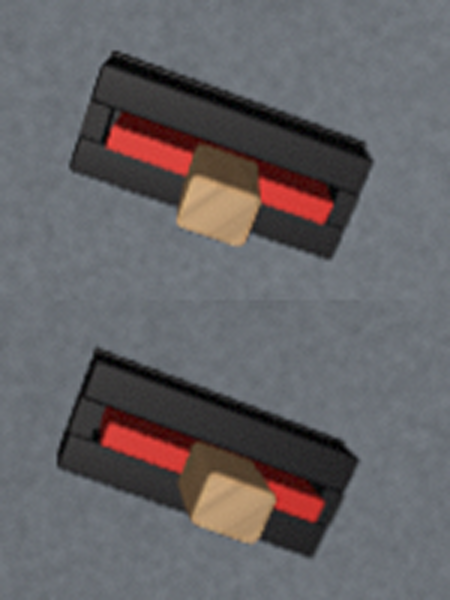

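Both views show the bright handle top at about (312,189) in w3 and the red blade top on either side of it. I'll triangulate these and measure the track parts.

```bash
cat > m.py <<'E'
from rig import camera_params
from h import *
cp=camera_params("wrist")
S={n:np.load(n+".npz") for n in("w1","w2","w3","w4")}
def two(a,b,pa,pb):
    o1,d1=rays(cp,pa,S[a]["T"]);o2,d2=rays(cp,pb,S[b]["T"])
    return [tuple(np.round(np.r_[tri(o1,x,o2,y)[0],tri(o1,x,o2,y)[1]],4)) for x,y in zip(d1,d2)]
def mm(n,lo,hi,roi): 
    m=mask(S[n]["p"],lo,hi);k=np.zeros_like(m);x0,y0,x1,y1=roi;k[y0:y1,x0:x1]=m[y0:y1,x0:x1];return k
def rect(m,sub=4):
    m=cv2.resize(m,None,fx=sub,fy=sub,interpolation=cv2.INTER_NEAREST)
    pts=cv2.findNonZero(m); (c,wh,an)=cv2.minAreaRect(pts); b=cv2.boxPoints((c,wh,an))/sub-.5+.5/sub; 
    e=sorted([np.roll(b,-i,0)[:2] for i in range(4)],key=lambda e:np.linalg.norm(e[0]-e[1]))
    e=e[:2]; ends=np.array([x.mean(0) for x in e]); ends=ends[np.argsort(ends[:,0] if abs(np.ptp(ends[:,0]))>abs(np.ptp(ends[:,1])) else ends[:,1])]
    return ends.mean(0),ends,min(wh)/sub
W={"w3":(240,120,390,220),"w4":(290,120,440,220)}
if __name__=="__main__":
    H={};Rd={}
    for n in W:
        m=mm(n,(10,60,150),(24,150,255),W[n]); M=cv2.moments(m,True);H[n]=[M["m10"]/M["m00"],M["m01"]/M["m00"]]
        r=rect(mm(n,(0,150,150),(6,255,255),W[n]));Rd[n]=r; print(n,H[n],M["m00"],r)
        print(" top@.104",plane(cp,H[n],.104,S[n]["T"]).round(4)," blade@.051",plane(cp,np.vstack([r[0],r[1]]),.051,S[n]["T"]).round(4).tolist())
        k=mm(n,(0,0,0),(180,255,75),W[n]); 
    print("handle",two("w3","w4",H["w3"],H["w4"])); print("blade",two("w3","w4",Rd["w3"][1],Rd["w4"][1]))
    Y={}
    for n in("w1","w2"):
        roi=(200,40,560,260)
        Y[n]=rect(mm(n,(21,120,150),(32,255,255),roi)); O=rect(mm(n,(12,140,170),(19,255,255),roi)) 
        print(n,"rib",Y[n],plane(cp,Y[n][1],.0315,S[n]["T"]).round(4).tolist(),"bump top",O,plane(cp,O[1],.076,S[n]["T"]).round(4).tolist())
        Y[n+"o"]=O
        c=biggest(mm(n,(105,140,40),(118,255,255),roi)); b=cv2.boxPoints(cv2.minAreaRect(c)); print("blue",plane(cp,b,.03,S[n]["T"]).round(3).tolist())
        w=mm(n,(0,0,200),(180,30,255),roi)
    print("rib",two("w1","w2",Y["w1"][1],Y["w2"][1]));print("bump",two("w1","w2",Y["w1o"][1],Y["w2o"][1]))
E
python3 m.py
```

```text
w3 [312.1666666666667, 189.90845070422534] 426.0 (array([312.6139 , 178.01077], dtype=float32), array([[275.78275, 165.01155],
       [349.44504, 191.01   ]], dtype=float32), 8.889070510864258)
 top@.104 [[0.5259 0.334  0.104 ]]  blade@.051 [[0.5253, 0.3344, 0.051], [0.5425, 0.3811, 0.051], [0.5077, 0.2865, 0.051]]
w4 [367.19239904988126, 189.0332541567696] 421.0 (array([360.4616 , 176.98608], dtype=float32), array([[324.18408, 163.84206],
       [396.73914, 190.13011]], dtype=float32), 8.904560089111328)
 top@.104 [[0.526  0.3345 0.104 ]]  blade@.051 [[0.5258, 0.3347, 0.051], [0.5429, 0.3815, 0.051], [0.5081, 0.2862, 0.051]]
handle [(np.float64(0.5253), np.float64(0.3341), np.float64(0.1019), np.float64(0.0001))]
blade [(np.float64(0.5421), np.float64(0.3815), np.float64(0.0482), np.float64(0.0003)), (np.float64(0.5084), np.float64(0.2866), np.float64(0.0525), np.float64(0.0003))]
w1 rib (array([321.68802, 151.47327], dtype=float32), array([[326.74414 ,  92.485214],
       [316.6319  , 210.46132 ]], dtype=float32), 6.13464879989624) [[0.6289, -0.1331, 0.0315], [0.4595, -0.1192, 0.03
[... 464 characters left out ...]
 [[0.6303, -0.1327, 0.0315], [0.4597, -0.1187, 0.0315]] bump top (array([445.75793, 156.41423], dtype=float32), array([[459.4313  , 100.744095],
       [432.08456 , 212.08437 ]], dtype=float32), 52.87156677246094) [[0.6206, -0.1546, 0.076], [0.4746, -0.138, 0.076]]
blue [[0.469, 0.04, 0.03], [0.647, 0.022, 0.03], [0.629, -0.236, 0.03], [0.44, -0.254, 0.03]]
rib [(np.float64(0.6296), np.float64(-0.1331), np.float64(0.0305), np.float64(0.001)), (np.float64(0.459), np.float64(-0.1192), np.float64(0.0299), np.float64(0.0001))]
bump [(np.float64(0.6196), np.float64(-0.1631), np.float64(0.0576), np.float64(0.0012)), (np.float64(0.4655), np.float64(-0.1456), np.float64(0.0587), np.float64(0.0029))]
```

```bash
cat >> h.py <<'E'
def Rty(a):  # tool down, tool y at world angle a
    y=np.array([np.cos(a),np.sin(a),0]);z=np.array([0,0,-1.]);return np.c_[np.cross(y,z),y,z]
PAD=np.array([.5256,.3344]); AP=np.arctan2(.0348,-.0948)  # placeholder, fixed below
AP=np.arctan2(.0948,.0348)-np.pi/2        # paddle x (grasp closing) angle
RIB=np.array([.5446,-.126]); u=np.array([.170,-.0139]);u/=np.linalg.norm(u)
TX=np.array([u[1],-u[0]]); TY=u; TO=RIB-.075*TX; AT=np.arctan2(TX[1],TX[0])
def totrack(P): P=np.atleast_2d(P)[:,:2]-TO; return np.c_[P@TX,P@TY]
def fromtrack(x,y=0.): return TO+x*TX+y*TY
E
sed -i '/placeholder/s/; AP=.*//' h.py
cat > t.py <<'E'
from m import *
for n in("w1","w2"):
    T=S[n]["T"]
    m=mm(n,(8,120,60),(19,255,255),(300,60,560,240)); c=biggest(m)
    k=np.zeros_like(m);cv2.drawContours(k,[c],-1,255,-1); 
    top=k&mm(n,(8,120,170),(19,255,255),(0,0,640,400)); c=biggest(top)
    r=cv2.minAreaRect(c);print(n,"bumper top",np.round(r[0]),r[1],(1e3*totrack(plane(cp,cv2.boxPoints(r),.076,T))).round(1).tolist())
    # tube: non-blue, non-table blob within channel
    b=mm(n,(100,100,30),(120,255,255),(180,40,560,260))
    for s in [(0,0,185)]:
        w=mm(n,(0,0,190),(180,40,255),(180,40,560,260))
        N,L,st,ce=cv2.connectedComponentsWithStats(w)
        for i in range(1,N):
            if st[i,4]>100:
                print("  white",st[i].tolist(),(1e3*totrack(plane(cp,ce[i],.055,T))).round(1).tolist())
E
python3 t.py
python3 - <<'E'
from rig import *
from h import *
print(PAD,np.degrees(AP),TX,TO,np.degrees(AT))
R=Rty(AP)
movep([*PAD,.17],R); move_l([*PAD,.084],feed=.1)
command_gripper(.0,100); s=sense(); print(s["finger_gap"],s["gripper_force"],s["wrist_force"],s["position"])
move_l([*PAD,.22],feed=.1); s=sense(); print(s["finger_gap"],s["wrist_force"],s["time_s"])
print(inverse_kinematics([*fromtrack(-.12),.2],Rty(AT)))
p,_=camera("scene");cv2.imwrite("pics/s2.png",p[:,:,::-1])
E
```

```text
w1 bumper top [363. 161.] (5.711472511291504, 113.3846664428711) [[123.7, -73.4], [124.1, 74.2], [131.0, 73.9], [131.6, -73.9]]
  white [543, 40, 17, 14, 216] [[351.7, 167.9]]
  white [180, 68, 245, 29, 1786] [[42.0, 95.0]]
  white [180, 80, 26, 18, 418] [[-96.7, 75.6]]
  white [180, 136, 27, 29, 723] [[-98.8, -3.5]]
  white [180, 196, 29, 15, 267] [[-100.5, -79.7]]
  white [180, 212, 215, 22, 1052] [[29.8, -99.1]]
w2 bumper top [469. 162.] (5.713314533233643, 113.96238708496094) [[122.9, -73.2], [123.5, 74.6], [130.9, 73.8], [131.3, -74.6]]
  white [222, 61, 310, 37, 2359] [[-7.1, 95.2]]
  white [227, 71, 6, 131, 624] [[-187.0, 13.1]]
  white [287, 79, 34, 19, 518] [[-93.4, 76.1]]
  white [283, 134, 34, 31, 882] [[-95.1, -2.2]]
  white [280, 195, 32, 16, 314] [[-96.2, -79.0]]
  white [224, 208, 268, 26, 1399] [[-5.8, -98.5]]
[0.5256 0.3344] -20.157610894544817 [-0.08149275 -0.99667393] [ 0.55071196 -0.05124945] -94.67437427454705
0.02063591154770756 97.89333701133728 [-0.04085262 -0.89635413  1.61834124] [0.52576459 0.33470117 0.08438709]
0.021111741727595272 [ 0.27176753  0.92989944 -0.61269906] 9.1
[ 0.24662963  0.40614118 -0.56925398  1.83660656  0.2604657   0.97350897
 -2.08597939]
```

Camera and text agree: the rails are symmetric, the bumper face is at track x = 123.5, and the tube is at x ≈ -95 and nearly square. The paddle is held with a 21 mm gap, so I'll carry it in behind the tube.

```bash
python3 - <<'E'
from rig import *
from h import *
R=Rty(AT)
g=lambda x,z=.116:[*fromtrack(x,-.001),z]
movep(g(-.150,.22),R); 
s=sense();p,_=camera("wrist");np.savez("w5.npz",p=p,T=wristT(camera_params("wrist"),s))
move_l(g(-.150),feed=.1)
F=[]
for i in range(10): sleep(.05);F.append(sense()["wrist_force"])
F=np.array(F);print(F.mean(0),F.std(0),(F[:,:2]@TX).round(2)); np.save("F0.npy",F.mean(0))
s=sense();print(totrack(s["position"]),s["position"][2],s["time_s"])
p,_=camera("side");cv2.imwrite("pics/s3.png",cv2.resize(p[90:230,240:390],None,fx=4,fy=4)[:,:,::-1])
E
```

```text
[ 0.14237227 -0.0741448  -1.80865846] [0.60878949 0.30890349 0.41002477] [ 0.33  0.28 -0.27 -0.19  0.25  0.18  0.54 -0.51 -0.04  0.05]
[[-0.1499615  -0.00097617]] 0.11606237290913064 11.8417
```

View pics/s3.png

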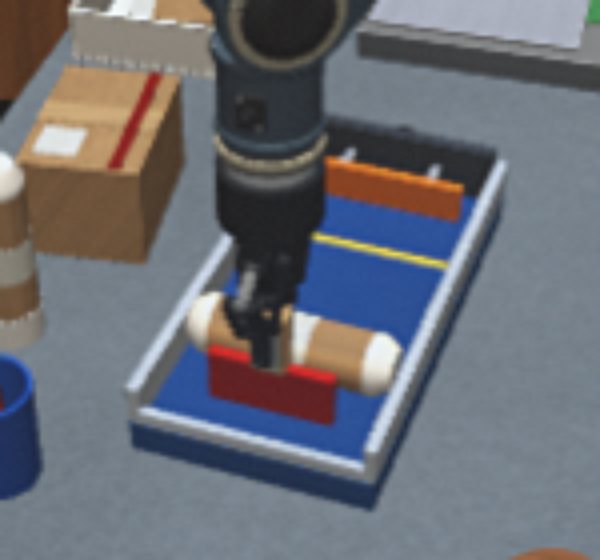

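The paddle stands upright and square behind the tube, inside the rails, with the fingers above the tube. Time to roll.

```bash
python3 - <<'E'
from rig import *
from h import *
F0=np.load("F0.npy");g=lambda x,z=.116:[*fromtrack(x,-.001),z]
def f(n=4):
    v=[]
    for i in range(n): v.append(sense()["wrist_force"]); sleep(.02)
    return -float((np.mean(v,0)-F0)[:2]@TX)
print(move_l(g(-.115),feed=.03,until_force=6),move_l(g(.030),feed=.045,until_force=7),f(),totrack(sense()["position"]),sense()["time_s"])
for x in(.040,.048,.056): print(move_l(g(x),feed=.02,until_force=7.5),round(f(),2),totrack(sense()["position"])[0]*1e3,sense()["time_s"])
p,_=camera("side");cv2.imwrite("pics/s4.png",cv2.resize(p[90:230,240:390],None,fx=4,fy=4)[:,:,::-1])
E
```

```text
False False 0.27736808306298716 [[ 0.02989098 -0.00101796]] 16.65
False 0.45 [40.2390069  -1.13225381] 17.3667
False -0.29 [48.04611339 -1.03268293] 17.9833
False -0.09 [55.91548674 -1.01254576] 18.6
```

View pics/s4.png

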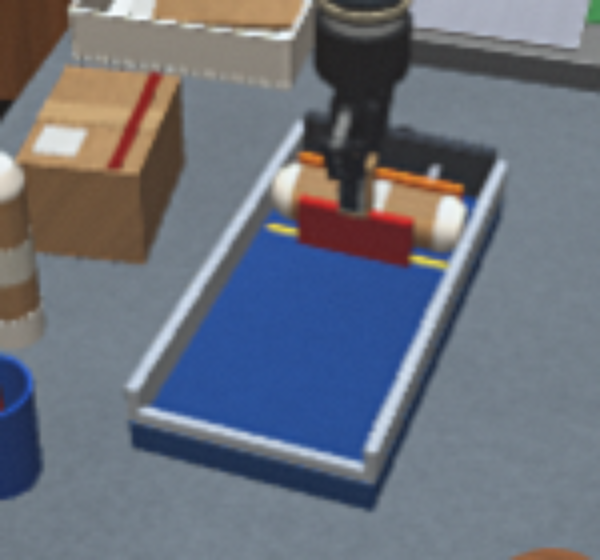

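The tube is past the rib and resting at the bumper. Now the controlled press.

```bash
python3 - <<'E'
from rig import *
from h import *
F0=np.load("F0.npy");g=lambda x,z=.116:[*fromtrack(x,-.001),z]
def f(n=6):
    v=[]
    for i in range(n): v.append(sense()["wrist_force"]); sleep(.01)
    return -float((np.mean(v,0)-F0)[:2]@TX)
x=.056; log=[]
while x<.0715:
    x+=.0007; move_l(g(x),feed=.012,until_force=5); v=f(); log.append((round(x*1e3,2),round(v,2),round(float(sense()["time_s"]),2)))
    if v>1.2: break
print("contact",log)
log=[];tgt=6.0
while v<tgt-.5 and x<.077:
    x+=np.clip((tgt-v)/2.5*.6,.2,.7)*1e-3; move_l(g(x),feed=.02); v=f(); log.append((round(x*1e3,2),round(v,2),round(float(sense()["time_s"]),2)))
print("ramp",log);log=[]
t0=sense()["time_s"]
while sense()["time_s"]-t0<1.45:
    v=f(12)
    if abs(v-tgt)>.7:
        x+=np.clip((tgt-v)/2.5*.4,-.3,.3)*1e-3; move_l(g(x),feed=.01)
    log.append((round(x*1e3,2),round(v,2),round(float(sense()["time_s"]),2)))
print("hold",log)
move_l(g(x-.004),feed=.01);move_l(g(x-.02),feed=.05)
print(f(),totrack(sense()["position"]),sense()["time_s"])
p,_=camera("side");cv2.imwrite("pics/s5.png",cv2.resize(p[90:230,240:390],None,fx=4,fy=4)[:,:,::-1])
E
```

```text
contact [(56.7, 0.34, 18.95), (57.4, 0.53, 19.25), (58.1, 0.16, 19.55), (58.8, -0.01, 19.85), (59.5, 0.31, 20.15), (60.2, -0.18, 20.45), (60.9, -0.1, 20.75), (61.6, 0.38, 21.05), (62.3, -0.08, 21.35), (63.0, 0.21, 21.65), (63.7, -0.04, 21.95), (64.4, -0.05, 22.25), (65.1, -0.13, 22.55), (65.8, -0.14, 22.85), (66.5, 0.38, 23.15), (67.2, 0.02, 23.45), (67.9, 0.05, 23.75), (68.6, 0.68, 24.05), (69.3, 2.63, 24.35)]
ramp [(np.float64(70.0), 4.2, 24.65), (np.float64(70.43), 4.73, 24.95), (np.float64(70.73), 5.16, 25.25), (np.float64(70.94), 5.34, 25.55), (np.float64(71.14), 5.63, 25.85)]
hold [(np.float64(71.14), 5.7, 25.95), (np.float64(71.14), 5.79, 26.05), (np.float64(71.14), 5.55, 26.15), (np.float64(71.14), 5.59, 26.25), (np.float64(71.14), 5.51, 26.35), (np.float64(71.14), 5.66, 26.45), (np.float64(71.14), 5.81, 26.55), (np.float64(71.14), 5.79, 26.65), (np.float64(71.14), 5.69, 26.75), (np.float64(71.14), 5.49, 26.85), (np.float64(71.14), 6.01, 26.95), (np.float64(71.14), 5.76, 27.05), (np.float64(71.14), 5.78, 27.15), (np.float64(71.14), 5.68, 27.25), (np.float64(71.14), 5.64, 27.35)]
-0.056955281163900924 [[ 0.05104492 -0.00100686]] 28.4167
```

View pics/s5.png

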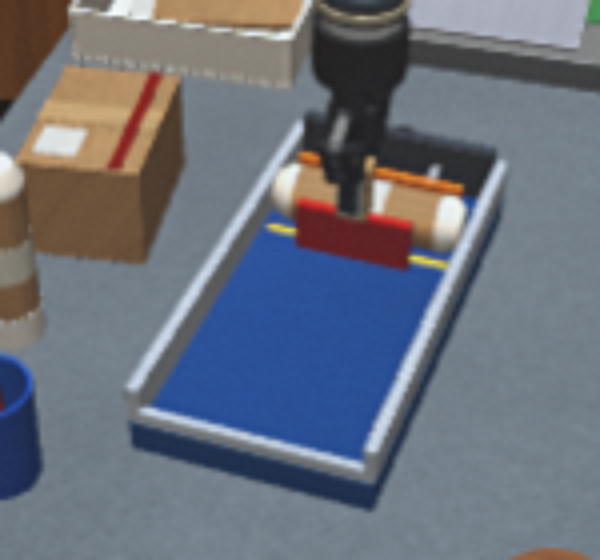

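The tube lies square against the bumper, beyond the rib. I'll back off, check it from the wrist camera and return the paddle with a force-guarded insertion.

```bash
python3 - <<'E'
from rig import *
from h import *
cp=camera_params("wrist");g=lambda x,z=.116:[*fromtrack(x,-.001),z]
move_l(g(-.03),feed=.12); move_l(g(-.03,.22),feed=.15)
s=sense();p,_=camera("wrist");np.savez("w6.npz",p=p,T=wristT(cp,s))
P=np.array([.5257,.3346]);R=Rty(AP)
movep([*P,.22],R); move_l([*P,.135],feed=.12)
hit=move_l([*P,.0855],feed=.03,until_force=6)
s=sense();print(hit,s["position"],s["wrist_force"],s["finger_gap"],s["time_s"])
p,_=camera("scene");q,_=camera("side")
im=np.hstack([cv2.resize(p[150:260,140:440],(450,165)),cv2.resize(q[210:290,240:340],(300,240))[:165]]) if 0 else None
a=cv2.resize(p[160:240,340:440],None,fx=4,fy=4);b=cv2.resize(q[210:290,240:340],None,fx=4,fy=4)
cv2.imwrite("pics/s6.png",np.hstack([a,b])[:,:,::-1])
T=np.load("w6.npz")["T"];pw=np.load("w6.npz")["p"]
w=mask(pw,(0,0,190),(180,40,255));N,L,st,ce=cv2.connectedComponentsWithStats(w)
for i in range(1,N):
    t=totrack(plane(cp,ce[i],.055,T))[0]*1e3
    if st[i,4]>80 and abs(t[1])<110 and t[0]<160: print(st[i].tolist(),t.round(1))
E
```

```text
False [0.5257589  0.33467891 0.085683  ] [-0.68722653  0.02980373 -1.48186211] 0.021278763564213043 34.1833
[132, 75, 434, 17, 4731] [-2.4 94.7]
[147, 89, 34, 166, 1132] [-183.4   14.1]
[435, 95, 50, 25, 1010] [103.8  73.4]
[426, 170, 49, 39, 1572] [103.6  -6.5]
[419, 248, 42, 18, 460] [102.7 -84.6]
[166, 266, 102, 8, 749] [-141.  -100.2]
[370, 266, 145, 8, 1011] [ 109.9 -100.9]
```

View pics/s6.png

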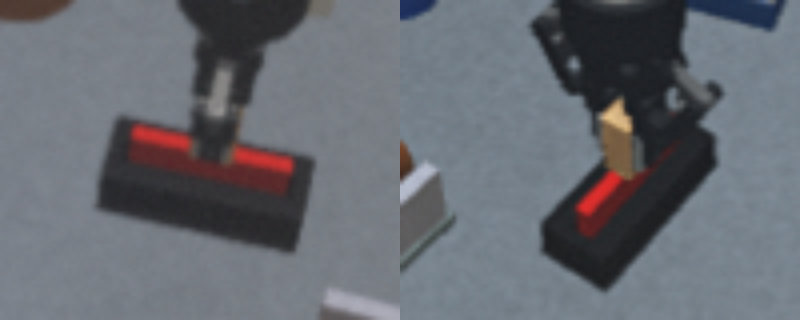

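The blade stands in the slot, and the tube is square to within 0.5° beside the bumper. Next: seat the paddle, release it and retreat.

```bash
python3 - <<'E'
from rig import *
from h import *
P=np.array([.5257,.3346])
print(move_l([*P,.0842],feed=.01,until_force=4)); command_gripper(.05); sleep(.2); command_gripper(.085)
move_l([*P,.24],feed=.1); sleep(.3)
s=sense();print(s["wrist_force"],s["finger_gap"],s["time_s"])
p,_=camera("scene");q,_=camera("side")
cv2.imwrite("pics/s7.png",np.vstack([np.hstack([cv2.resize(p[160:240,340:440],None,fx=3,fy=3),cv2.resize(q[210:290,240:340],None,fx=3,fy=3)]),cv2.resize(p[160:280,130:430],(600,240))])[:,:,::-1])
E
```

```text
False
[-0.04155248 -0.16615464 -0.48001937] 0.085277616716273 37.6083
```

View pics/s7.png

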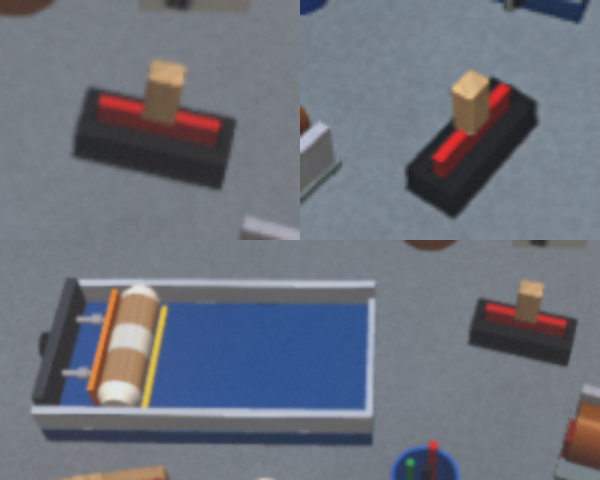

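The paddle stands upright in its holder, and the tube is square between the rib and the bumper.

```bash
python3 -c "
from rig import *
print(finish_job())"
```

```text
the job is handed in; nothing more can be done
None
```

I handed the job in at about 38 s: the tube lies square beside the bumper, beyond the rib, and the red paddle is upright in its holder. The press read a steady 5.7 N at the wrist for 1.5 s, about 2.7 s above 4 N with the ramp. The highest push I logged was 6 N, but I saw no confirmation that the station registered it.

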